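Put three dental casts on their right stations

ROBOT

A 7-joint arm with a two-finger parallel gripper is mounted at the origin on the work surface. World frame = base frame: x ahead of the robot, y to its left, z up, the work surface at z = 0. Lengths are in mm, angles in degrees, forces in N, time in s.
With the tool pointing down it reaches from about 425 to 875 mm from the base axis. Payload 9.9 kg.
Tool frame: the origin (TCP) lies between the finger pads; the fingertips stand 11 mm ahead of it and the grasp point (between the pads) lies 8 mm behind it; z points along the fingers, y is the line along which they close (so a half turn about z gives the same grasp; the last joint's range is limited). The gripper opens to 85 mm and grips with 20 to 120 N. Pads are 22 mm wide; open, the fingers measure 114 mm over their backs; the gripper's body (76 mm by 85 mm) begins 54 mm behind the grasp point. The pads swing forward as they close: fully open they stand 13 mm farther back than shut.
Start: joints at [66.417, 32.985, 1.427, 82.34, -0.859, 64.687, -3.237], TCP at [217.328, -639.06, 242.289] pointing down, gripper open.
Joint ranges: [-157.87, 157.87], [-19.46, 123.44], [-87.15, 90], [11.01, 140.99], [-62.26, 242.26], [9.8, 113.94], [-161.44, 161.44]. Speed limits (degrees/s): [127.2, 127.2, 172.46, 172.46, 180, 180, 180].

INTERFACE

Orientations are given as a 3x3 rotation matrix whose columns are the frame's x, y, z axes.
In Python, from plant import bot gives the robot as it stands.
- The arm moves only by the tool carry_out, never from a script. Its argument "increments" is text: rows parted by semicolons, each of 5 numbers parted by spaces: the opening in per cent of the stroke, from 0 (shut) to 100 (fully open), then the shift along the world's x, y, z in cm, then the turn about the world's z in degrees. A call has exactly 10 rows; each row is the pose to reach, as a shift and turn from the pose commanded when the call began; what a row does not reach only later rows make up. A row lasts 1/10 s, in which the tool goes at most 50 mm and 8.59 degrees, less where a joint would pass 70% of its speed; a pose out of reach is approached as far as the arm can. A call with a gripper value outside its range is refused whole. The fingers move at their own pace and stop on an object; "force" is the grip in N (left out, the last holds). Time passes only in rows, so rows that repeat a pose let the fingers close, or fill a call up. It gives the time, the measured TCP pose, the force, the opening and the grip force at its end, in the units of the state.
- bot.observe(): the state, without advancing time (a new reading comes with each control period).
- bot.capture(name): name is "scene" or "side" or "wrist"; returns the picture (400x640x3 uint8, red, green, blue); there is no depth.
- bot.camera_params(name): a dict with "K" (3x3 intrinsics, pixels), "dist_coeffs" ([k1, k2, p1, p2, k3] as OpenCV has them; the pictures are not rectified), "R" (3x3) and "t" (3): a world point X has camera coordinates R X + t. Camera axes: x right, y down, z forward; pixel columns grow to the right and rows downward; lengths in mm; the calibration is good to about 2 mm. A picture is of the moment at which its call begins: read the wrist's pose just before it. camera_params takes no time and is no camera call; for the wrist camera it gives the pose at the moment of the call.
- bot.job_done(): hands the job in; it is judged then, once.
Trained networks look in the newest picture that a camera, given by its name, has taken for a name from the list of things; names that differ only in an ending like _2 or _b are one class to them, and where a whole thing is asked for, a point or a joint stands for the part that bears it (a point fixed in the world has none). Each returns a list of dicts, best first, with "conf" (0 to 1); they miss things now and then, are a little off and sometimes report something else, mostly with a low value. They report only what shows in the picture. A call takes as long as a camera call. They do not tell look-alikes from the thing itself.
- bot.spot_in(camera, thing): "centre" ([x, y, z] in mm, in the coordinates of the camera as it stood for that picture, good to about 4 mm: the middle of the surface that is visible of it).
The state is a dict: "time_s": time; "joints": joint angles; "joint_vel": joint speeds; "effort": joint torques, N m; "tcp_pos": TCP position; "eef_rot": TCP orientation; "contact_force": force on the tool from outside, world axes, zero at the start; "ft_torque": the same for the moment, N m; "width": finger opening in mm; "finger_force": force on a finger pad.
Only numpy, scipy, OpenCV 4.12 (cv2) and the standard library are available. Lean on these libraries where they do the work, as an engineer would, in place of code of your own. Each camera call takes 0.05 s, during which the arm holds its last target. There are 200 camera calls.

TASK

The three dental casts were put on the wrong stations. Put the solid full-arch upper cast on the round turntable of the scanner, the open horseshoe lower cast on the slotted drying stand and the small straight quadrant cast on the pan of the balance, each upright and in the middle of its station's top; the empty flat case tray is free for parking a cast on the way. Keep the casts upright and never put them on the bare bench, and leave the brush pot, the dropper bottle and the powder jar standing where they are.

Things in the scene. Friction and masses are not known exactly. Their poses are not given: they have to be found in the camera images.
- upper_cast: Upper full-arch cast: solid D-shaped block, round in front, horseshoe of teeth on top, closed flat palate between. Tan stone. Origin: underside, middle of the outline; z up, front teeth at -x. Spans x -32 to +30, y -30 to +30 mm; side faces flat and parallel, 60 mm apart, from x -2 to +30 mm; block 26 mm high, 36 with the teeth. 0.1 to 0.19 kg. Starts on the drying stand.
- lower_cast: Lower full-arch cast: horseshoe open in the middle and back, two legs 17 mm wide joined by a round front, teeth on top. Tan stone. Origin: underside, middle of the outline; z up, front teeth at -x. Spans x -34 to +30, y -30 to +30 mm; outer leg faces flat and parallel, 60 mm apart, from x -4 to +30 mm; 26 mm high, 36 with the teeth. 0.075 to 0.135 kg. Starts on the balance.
- quadrant_cast: Quadrant cast: small straight bar with one row of six teeth on top. Tan stone. Origin: underside, middle of the outline; z up, front teeth at -x. 60 mm long along x, 26 mm wide along y (flat sides), bar 26 mm high, 36 with the teeth. 0.05 to 0.095 kg. Starts on the turntable.
- turntable: Scanner turntable: grey round disc, 110 mm diameter, flat top 42 mm above the bench, on a square black housing 120 x 120 mm, 30 mm high. Does not turn. Fixed. Origin on the bench under the middle of the top surface, z up, robot's side at -x when not turned.
- balance: Balance: white housing 24 mm high, 120 mm wide, round steel pan of 100 mm diameter, flat top 32 mm above the bench, small green display strip on the robot's side. Housing reaches 85 mm from the pan's middle to -x, 65 mm to +x. The pan does not give. Fixed. Origin on the bench under the middle of the top surface, z up, robot's side at -x when not turned.
- drying_stand: Drying stand: square slotted aluminium plate 110 x 110 mm on four short legs over a steel base 120 x 120 mm; flat top 52 mm above the bench. Fixed. Origin on the bench under the middle of the top surface, z up, robot's side at -x when not turned.
- case_tray: Case tray: square light-grey plastic tray 120 x 120 mm, floor 8 mm above the bench, rim 4 mm thick standing 5 mm above the floor (inside 112 x 112 mm). Empty at the start. Fixed. Origin on the bench under the middle of the top surface, z up, robot's side at -x when not turned.
- brush_pot: White round pot 44 mm across and 75 mm high with small brushes standing in it up to 130 mm. Loose, stands between stations; origin at the middle of its underside, z up. Not to be disturbed.
- dropper_bottle: Small amber bottle with a white cap, 32 mm across, 85 mm high. Loose, stands between stations; origin at the middle of its underside, z up. Not to be disturbed.
- powder_jar: Violet jar with a white lid, about 40 mm across, 55 mm high. Loose, stands between stations; origin at the middle of its underside, z up. Not to be disturbed.
Not all that is in view belongs to the job. Leave any black or green look-alike of the lower_cast alone.

How it is judged:
By the outcome, as a careful person would: the job done as asked, in the order asked, and still so for the second after the job is handed in, with the robot touching nothing.
It also fails if it takes over 115 s, if anything falls off the work surface, if the arm or the gripper's body presses on something with over 40 N, if the wrist force passes 120 N, or if a joint passes its speed limit or range.

## Working session

There is one attempt and no reset: what is moved stays moved. The work goes in short steps, Python scripts to look and compute and a tool call to move; the robot and the scene stay as the last step left them, time stands still between calls to the robot, and variables do not carry over. Pictures are saved under pics/ and viewed, at most 14 in all, crops included, and the job is handed in when it is done.

Besides the shell and the picture viewer there is one more tool, called after "Call:" as a command line: name --argument value ..., lists and objects as JSON in quotes. carry_out: Moves the arm, as the interface text tells. Its arguments: {"type":"object","properties":{"increments":{"type":"string"},"force":{"type":"number"}},"required":["increments"]}

```bash
mkdir -p pics
cat > h.py <<'E'
import numpy as np, cv2
from plant import bot
T=["upper_cast","lower_cast","quadrant_cast","turntable","balance","drying_stand","case_tray","brush_pot","dropper_bottle","powder_jar"]
def snap(c,f):
    p=bot.camera_params(c); im=bot.capture(c); cv2.imwrite('pics/'+f,im[:,:,::-1]); return p
def spots(c,p,things=T):
    R=np.array(p["R"]);t=np.array(p["t"]);K=np.array(p["K"]);d=np.array(p["dist_coeffs"])
    for n in things:
        for s in bot.spot_in(c,n)[:3]:
            X=R.T@(np.array(s["centre"])-t)
            px=cv2.projectPoints(X.reshape(1,3),cv2.Rodrigues(R)[0],t,K,d)[0].ravel()
            print(c,n,round(s["conf"],2),X.round(0),px.round(0))
def ray(p,uv,z):
    R=np.array(p["R"]);t=np.array(p["t"])
    q=cv2.undistortPoints(np.array(uv,float).reshape(-1,1,2),np.array(p["K"]),np.array(p["dist_coeffs"])).reshape(-1,2)
    o=-R.T@t; out=[]
    for a in q:
        d=R.T@np.array([a[0],a[1],1]); out.append(o+d*(z-o[2])/d[2])
    return np.array(out)
def proj(p,X):
    return cv2.projectPoints(np.array(X,float).reshape(-1,3),cv2.Rodrigues(np.array(p["R"]))[0],np.array(p["t"]),np.array(p["K"]),np.array(p["dist_coeffs"]))[0].reshape(-1,2)
E
python3 - <<'E'
from h import *
for c in("scene","side"):
    p=snap(c,c+"0.png"); spots(c,p); print(c,(-np.array(p["R"]).T@np.array(p["t"])).round())
s=bot.observe();print(s["tcp_pos"],s["eef_rot"],s["time_s"],s["width"])
E
```

```text
scene upper_cast 0.82 [617. 107.  80.] [357. 254.]
scene lower_cast 0.7 [ 661. -368.   25.] [193. 217.]
scene lower_cast 0.59 [ 519. -359.   56.] [225. 180.]
scene lower_cast 0.59 [ 375. -325.   22.] [262. 165.]
scene quadrant_cast 0.8 [ 575. -114.   65.] [286. 217.]
scene turntable 0.92 [ 598. -101.   34.] [287. 232.]
scene turntable 0.18 [ 520. -362.   55.] [224. 180.]
scene balance 0.76 [ 545. -331.   22.] [229. 196.]
scene balance 0.73 [553. 244.  42.] [419. 266.]
scene drying_stand 0.57 [639. 140.  56.] [366. 272.]
scene case_tray 0.93 [471. 359.   4.] [471. 268.]
scene brush_pot 0.65 [553.   3.  61.] [330. 227.]
scene brush_pot 0.39 [558. 249.  42.] [421. 268.]
scene brush_pot 0.34 [ 541. -328.   23.] [231. 195.]
scene dropper_bottle 0.54 [ 540. -236.   43.] [256. 200.]
scene powder_jar 0.8 [555. 247.  43.] [420. 267.]
scene [1156.  289.  801.]
side upper_cast 0.59 [599. 124.  79.] [239. 234.]
side lower_cast 0.92 [ 515. -343.   57.] [337. 145.]
side lower_cast 0.84 [ 367. -323.   25.] [380. 167.]
side lower_cast 0.66 [ 649. -360.   21.] [300. 143.]
side quadrant_cast 0.78 [ 561. -116.   68.] [295. 181.]
side turntable 0.91 [543. -91.  26.] [298. 199.]
side balance 0.6 [543. -91.  28.] [298. 199.]
side balance 0.59 [ 484. -323.   24.] [344. 159.]
side drying_stand 0.7 [576. 152.  53.] [243. 253.]
side case_tray 0.96 [460. 360.   5.] [246. 362.]
side case_tray 0.32 [534. 249.  44.] [239. 294.]
side brush_pot 0.87 [539.   6.  58.] [284. 214.]
side dropper_bottle 0.51 [ 529. -227.   41.] [320. 169.]
side powder_jar 0.75 [531. 252.  42.] [239. 296.]
side [212. 627. 734.]
[ 217.30879562 -639.05939258  242.28552312] [[ 9.46768846e-01  3.21914199e-01 -5.31048331e-06]
 [ 3.21914199e-01 -9.46768846e-01  2.47000047e-05]
 [ 2.92348206e-06 -2.50947149e-05 -1.00000000e+00]] 1.1 85.6677688047262
```

View pics/scene0.png

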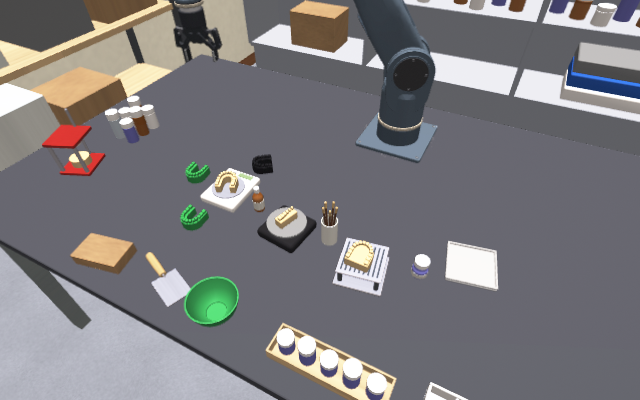

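View pics/side0.png

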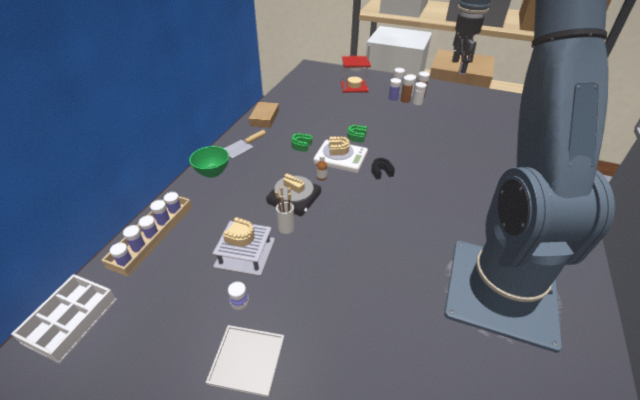

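The tan cast on the balance, scene (227,183), is the lower cast. Green (196,172), green (194,217) and black (262,164) are look-alikes. The upper cast is on the stand (360,255), the quadrant on the turntable (287,217), and the tray at (471,265) is empty. I'll move in for a wrist view over the balance and turntable.

Call:
carry_out --increments "100 2.8 3.8 1.2 -1.9; 100 5.6 7.6 2.4 -3.8; 100 8.4 11.4 3.6 -5.7; 100 11.2 15.2 4.8 -7.6; 100 14 19 6 -9.5; 100 16.8 22.8 7.2 -11.4; 100 19.6 26.6 8.4 -13.3; 100 22.4 30.4 9.6 -15.2; 100 25.2 34.2 10.8 -17; 100 28 38 12 -18.8"

```text
time_s: 2.1
tcp_pos: [498.1, -257.3, 363.1]
eef_rot: [[1.0, -0.002, 0.001], [-0.002, -1.0, -0.0], [0.001, 0.0, -1.0]]
contact_force: [0.2, 0.2, -0.0]
width: 85.5
finger_force: 0.0
```

Run:
```python
from h import *
s=bot.observe();print(s["tcp_pos"],np.array(s["eef_rot"]).round(2).tolist(),s["time_s"],s["joints"])
p=snap("wrist","w1.png"); spots("wrist",p,T[:6]+["dropper_bottle"]);import json
json.dump({k:np.array(v).tolist() for k,v in p.items()},open('w1.json','w'))
print((-np.array(p["R"]).T@np.array(p["t"])).round(),np.array(p["R"]).round(2).tolist())
```

```text
[ 498.13586909 -257.34266715  363.10559564] [[1.0, -0.0, 0.0], [-0.0, -1.0, -0.0], [0.0, 0.0, -1.0]] 2.1 [ 2.24307523e+01  1.81983145e+01  1.35306724e-01  8.83391571e+01
 -3.95812945e-02  7.34279734e+01 -6.75237520e+01]
wrist upper_cast 0.57 [605.  83.  78.] [16. 67.]
wrist lower_cast 0.93 [ 501. -491.   23.] [493. 150.]
wrist lower_cast 0.69 [ 655. -384.   20.] [422.  24.]
wrist lower_cast 0.62 [ 510. -362.   55.] [403. 146.]
wrist quadrant_cast 0.82 [ 567. -126.   61.] [207.  99.]
wrist turntable 0.61 [ 571. -134.   38.] [219.  95.]
wrist balance 0.91 [ 513. -347.   22.] [386. 140.]
wrist drying_stand 0.83 [596.  77.  49.] [42. 76.]
wrist drying_stand 0.16 [ 509. -363.   51.] [403. 146.]
wrist dropper_bottle 0.96 [ 538. -238.   60.] [302. 124.]
wrist dropper_bottle 0.41 [ 510. -358.   55.] [400. 146.]
[ 569. -257.  493.] [[-0.0, -1.0, -0.0], [-0.96, 0.0, 0.28], [-0.28, 0.0, -0.96]]
```

View pics/w1.png

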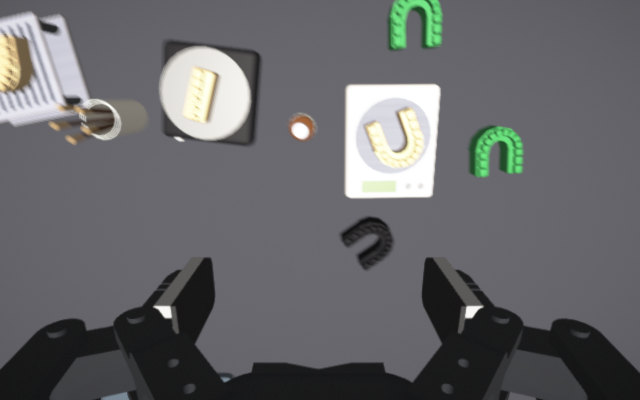

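The wrist view shows the quadrant on the disc (200,95), the lower cast on the pan (396,140), the bottle (302,127) and the pot (100,118). The look-alikes are green (416,22), green (497,150) and black (368,240). Next I'll fit the outlines.

```bash
cat >> h.py <<'E'
from scipy.optimize import minimize
def rect(x0,x1,y0,y1): return np.array([[x0,y0],[x1,y0],[x1,y1],[x0,y1]],float)
def D(r,xc,xe):
    a=np.linspace(np.pi/2,1.5*np.pi,25); return np.c_[xc+r*np.cos(a),r*np.sin(a)],xe
def upper(s=0):
    P,_=D(30-s,-2,0); return np.r_[[[30-s,30-s]],P,[[30-s,-30+s]]]
def lower(s=0):
    P,_=D(30-s,-4,0); Q,_=D(13+s,-4,0); return np.r_[[[30-s,30-s]],P,[[30-s,-30+s]],[[30-s,-13-s]],Q[::-1],[[30-s,13+s]]]
def circ(r):
    a=np.linspace(0,2*np.pi,60)[:-1]; return np.c_[r*np.cos(a),r*np.sin(a)]
def shape(n,z):
    if n=="turntable": return [(circ(55),42)]
    if n=="pan": return [(circ(50),32)]
    if n=="balance": return [(rect(-85,65,-60,60),h) for h in np.linspace(0,24,7)]
    if n=="drying_stand": return [(rect(-55,55,-55,55),52)]
    if n=="case_tray": return [(rect(-60,60,-60,60),h) for h in (0,6,13)]
    f={"upper_cast":upper,"lower_cast":lower,"quadrant_cast":lambda s=0:rect(-30+s,30-s,-13+s,13-s)}[n]
    return [(f(0),z+h) for h in np.linspace(0,26,8)]+[(f(3),z+h) for h in(29,32,35)]
U=4
def render(p,sh,q,roi):
    x,y,a=q;c,s=np.cos(np.radians(a)),np.sin(np.radians(a)); u0,v0,u1,v1=roi
    m=np.zeros(((v1-v0)*U,(u1-u0)*U),np.uint8)
    for P,z in sh:
        X=np.c_[x+c*P[:,0]-s*P[:,1],y+s*P[:,0]+c*P[:,1],np.full(len(P),z)]
        uv=(proj(p,X)-[u0,v0]+.5)*U-.5
        cv2.fillPoly(m,[np.round(uv*16).astype(np.int32)],255,shift=4)
    return m
def fit(p,im,n,z,roi,init,maskf,yaws=None):
    u0,v0,u1,v1=roi
    m=cv2.resize(maskf(im[v0:v1,u0:u1]),None,fx=U,fy=U,interpolation=cv2.INTER_LINEAR)>127
    sh=shape(n,z)
    def cost(q):
        r=render(p,sh,q,roi)>0; return 1-(r&m).sum()/max(1,(r|m).sum())
    best=None
    for a in (yaws if yaws is not None else [init[2]]):
        o=minimize(cost,[init[0],init[1],a],method="Nelder-Mead",options=dict(initial_simplex=[[init[0],init[1],a],[init[0]+12,init[1],a],[init[0],init[1]+12,a],[init[0],init[1],a+15]],xatol=.1,fatol=1e-4))
        if best is None or o.fun<best.fun: best=o
    print(n,best.x.round(1),"IoU",round(1-best.fun,3)); return best.x
def tan(c):
    h=cv2.cvtColor(c,cv2.COLOR_RGB2HSV); return cv2.inRange(h,(8,60,110),(30,255,255))
def bright(t):
    def f(c):
        m=(c.max(2)>t).astype(np.uint8)*255; n,l,st,_=cv2.connectedComponentsWithStats(m)
        m=(l==1+st[1:,4].argmax()).astype(np.uint8)*255
        return cv2.morphologyEx(m,cv2.MORPH_CLOSE,np.ones((9,9)))
    return f
E
python3 - <<'E'
from h import *
import json
p=json.load(open('w1.json')); im=cv2.imread('pics/w1.png')[:,:,::-1].copy()
fit(p,im,"quadrant_cast",42,(170,50,235,135),(570,-118,-15),tan,[-15,165])
fit(p,im,"turntable",0,(150,35,265,148),(575,-125,0),bright(120))
fit(p,im,"lower_cast",32,(350,95,435,180),(515,-350,0),tan,[-20,20,60,160])
fit(p,im,"balance",0,(325,70,455,210),(515,-350,0),bright(110))
print(ray(p,[[393,135]],32))
E
```

```text
quadrant_cast [ 570.4 -123.8  -14. ] IoU 0.163
turntable [ 572.2 -118.    10.7] IoU 0.957
lower_cast [ 519.  -352.3   26.3] IoU 0.151
balance [ 520.2 -350.7   -2.7] IoU 0.668
[[ 521.13800743 -353.60053045   32.        ]]
```

Run:
```python
from h import *
import json
p=json.load(open('w1.json')); im=cv2.imread('pics/w1.png')[:,:,::-1].copy()
print([im[v,u].tolist() for u,v in((200,95),(190,100),(205,70),(225,90),(395,158),(370,140),(350,100),(393,120),(340,100))])
h=cv2.cvtColor(im,cv2.COLOR_RGB2HSV); print([h[v,u].tolist() for u,v in((200,95),(190,100),(205,70),(225,90),(395,158),(393,120))])
d=(im[:,:,0].astype(int)-im[:,:,2]); 
v=np.hstack([cv2.resize(a[30:205],None,fx=1,fy=1) for a in (np.clip(d[:,140:460]*2,0,255).astype(np.uint8),im[:,140:460].max(2))])
cv2.imwrite('pics/m1.png',v)
```

```text
[[251, 249, 215], [254, 252, 220], [240, 226, 181], [242, 239, 236], [252, 251, 220], [192, 172, 144], [255, 255, 255], [216, 215, 224], [105, 104, 110]]
[[28, 37, 251], [28, 34, 254], [23, 63, 240], [15, 6, 242], [29, 32, 252], [123, 10, 224]]
```

View pics/m1.png

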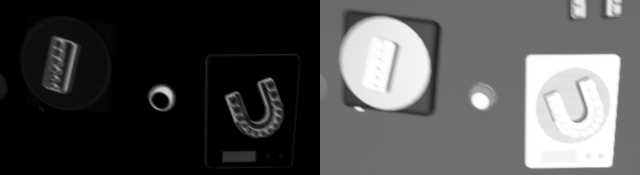

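R−B separates the casts cleanly: quadrant at (200,95), lower at (396,140).

```bash
cat >> h.py <<'E'
def tan(c):
    c=c.astype(int); m=((c[:,:,0]-c[:,:,2]>17)&(c[:,:,0]>90)).astype(np.uint8)*255
    n,l,st,_=cv2.connectedComponentsWithStats(m); m=(l==1+st[1:,4].argmax()).astype(np.uint8)*255
    return cv2.morphologyEx(m,cv2.MORPH_CLOSE,np.ones((3,3)))
E
python3 - <<'E'
from h import *
import json
p=json.load(open('w1.json')); im=cv2.imread('pics/w1.png')[:,:,::-1].copy()
fit(p,im,"quadrant_cast",42,(170,50,235,135),(570,-118,-15),tan,[-15,165])
fit(p,im,"turntable",0,(150,35,265,148),(575,-125,0),bright(160))
fit(p,im,"lower_cast",32,(350,95,435,180),(515,-350,0),tan,[-20,20,60,160])
fit(p,im,"balance",0,(325,70,455,210),(515,-350,0),bright(170))
print(proj(p,[[572,-118,42],[520,-350,32]]))
E
```

```text
quadrant_cast [ 571.7 -117.3  -17.6] IoU 0.936
turntable [ 571.9 -118.1   16.1] IoU 0.986
lower_cast [ 517.3 -354.4   23.2] IoU 0.902
balance [ 5.200e+02 -3.535e+02  5.000e-01] IoU 0.985
[[204.54249466  94.42619266]
 [390.16504256 135.88902518]]
```

Call:
carry_out --increments "70 1.5 2.8 -2 -3; 70 3 5.6 -6 -6; 70 4.5 8.4 -10 -10; 70 6 11.2 -14 -14; 70 7.4 14 -18 -17.6; 70 7.4 14 -21.3 -17.6; 70 7.4 14 -22 -17.6; 70 7.4 14 -22 -17.6; 70 7.4 14 -22 -17.6; 70 7.4 14 -22 -17.6" --force 30

```text
time_s: 3.5
tcp_pos: [572.1, -120.5, 144.4]
eef_rot: [[0.953, -0.304, 0.003], [-0.304, -0.953, -0.001], [0.003, -0.0, -1.0]]
contact_force: [0.1, -0.0, 0.1]
width: 59.9
finger_force: 0.0
```

Run:
```python
from h import *
s=bot.observe();print(np.round(s["tcp_pos"],1))
p=snap("wrist","w2.png"); im=cv2.imread('pics/w2.png')[:,:,::-1].copy()
print(proj(p,[[571.7,-117.3,60],[630,-118,42],[520,-118,42]]))
```

```text
[ 572.1 -120.5  144.4]
[[313.99100484 214.24436148]
 [287.49844303 122.99439782]
 [337.15704425 270.68146446]]
```

View pics/w2.png

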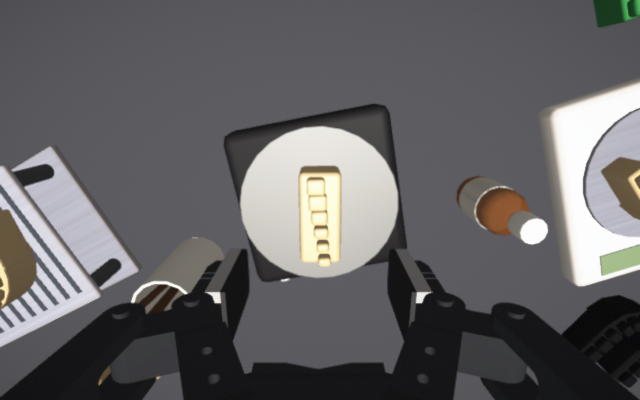

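Cast centred between the fingers at (320,215); descend and grip.

Call:
carry_out --increments "70 0 0 -3 0; 70 0 0 -6 0; 70 0 0 -8 0; 70 0 0 -8.6 0; 70 0 0 -8.6 0; 0 0 0 -8.6 0; 0 0 0 -8.6 0; 0 0 0 -8.6 0; 0 0 0 -8.6 0; 0 0 0 -8.6 0" --force 30

```text
time_s: 4.55
tcp_pos: [572.2, -119.3, 57.7]
eef_rot: [[0.953, -0.303, 0.002], [-0.303, -0.953, -0.0], [0.002, -0.0, -1.0]]
contact_force: [-0.3, -0.4, 5.6]
width: 25.5
finger_force: 30.2
```

Call:
carry_out --increments "0 0 0 2 0; 0 0 0 6 0; 0 0 0 10 2; 0 0 0 15 4; 0 0 2 19 6; 0 -0.5 6 22 8; 0 -1.5 10.5 24 10; 0 -2.5 15 24 13; 0 -3.5 19.5 24 16; 0 -4.5 24 24 17.6"

```text
time_s: 5.55
tcp_pos: [525.6, 122.6, 297.4]
eef_rot: [[1.0, 0.002, 0.002], [0.002, -1.0, 0.0], [0.002, -0.0, -1.0]]
contact_force: [1.0, 0.9, -0.6]
width: 25.6
finger_force: 29.7
```

Call:
carry_out --increments "0 -0.8 3.5 0 0; 0 -2 7 0 0; 0 -3 10 0 0; 0 -4 12 0 0; 0 -4 12 0 0; 0 -4 12 0 0; 0 -4 12 0 0; 0 -4 12 0 0; 0 -4 12 0 0; 0 -4 12 0 0"

```text
time_s: 6.55
tcp_pos: [486.6, 240.4, 296.3]
eef_rot: [[1.0, -0.001, 0.0], [-0.001, -1.0, -0.0], [0.0, 0.0, -1.0]]
contact_force: [-0.7, -0.1, -1.8]
width: 25.2
finger_force: 29.7
```

Run:
```python
from h import *
import json
s=bot.observe();print(np.round(s["tcp_pos"],1),s["width"],s["finger_force"],s["time_s"])
p=snap("wrist","w3.png"); json.dump({k:np.array(v).tolist() for k,v in p.items()},open('w3.json','w'))
spots("wrist",p,["upper_cast","drying_stand","case_tray","powder_jar"])
```

```text
[486.6 240.4 296.3] 25.1745123521204 29.6784308552742 6.55
wrist upper_cast 0.63 [611. 112.  77.] [459.  36.]
wrist drying_stand 0.94 [585. 149.  46.] [408.  69.]
wrist case_tray 0.95 [466. 355.   6.] [224. 175.]
wrist powder_jar 0.95 [545. 244.  52.] [315. 109.]
```

View pics/w3.png

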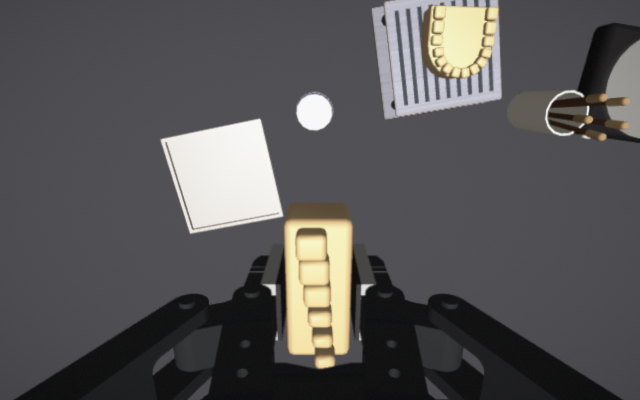

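Tray at (222,176), stand at (440,55) with the upper cast (461,40), jar (315,112); the quadrant is held straight.

Run:
```python
from h import *
import json
p=json.load(open('w3.json')); im=cv2.imread('pics/w3.png')[:,:,::-1].copy()
q=fit(p,im,"case_tray",0,(140,100,292,245),(466,355,10),bright(150),[0,12])
q=fit(p,im,"upper_cast",52,(415,0,510,90),(605,110,0),tan,[0,-10])
print(proj(p,[[*q[:2],52]]), ray(p,[[378,8],[388,118],[500,98],[388,3]],52))
```

```text
case_tray [463.1 355.7  10.9] IoU 0.98
upper_cast [606.2 108.8  -1. ] IoU 0.903
[[452.05501157  45.2003466 ]] [[639.18804641 183.24307364  52.        ]
 [535.81272858 168.56125655  52.        ]
 [556.2898165   54.48211832  52.        ]
 [643.60035691 173.85557382  52.        ]]
```

Call:
carry_out --increments "0 -0.8 4 -2 0; 0 -1.6 8 -5 0; 0 -2.4 11.5 -9 0; 0 -2.4 11.5 -14 0; 0 -2.4 11.5 -19 0; 0 -2.4 11.5 -23 0; 0 -2.4 11.5 -25 0; 0 -2.4 11.5 -26 0; 0 -2.4 11.5 -26.6 0; 0 -2.4 11.5 -26.6 0"

```text
time_s: 7.8
tcp_pos: [462.6, 356.2, 30.6]
eef_rot: [[1.0, -0.0, 0.0], [-0.0, -1.0, 0.0], [0.0, -0.0, -1.0]]
contact_force: [-0.0, 0.1, -1.1]
width: 25.2
finger_force: 29.7
```

Call:
carry_out --increments "0 0 0 -0.4 0; 0 0 0 -0.65 0; 0 0 0 -0.65 0; 50 0 0 -0.65 0; 60 0 0 -0.65 0; 60 0 0 -0.65 0; 60 0 0 1 0; 60 0 0 4 0; 80 0 0 9 0; 100 0 0 14 0"

```text
time_s: 8.8
tcp_pos: [461.8, 355.6, 171.5]
eef_rot: [[1.0, -0.0, -0.001], [-0.0, -1.0, -0.001], [-0.001, 0.001, -1.0]]
contact_force: [0.9, 0.6, -0.9]
width: 78.0
finger_force: 0.0
```

Call:
carry_out --increments "100 2 -3.5 3 0; 100 4 -7 6 0; 100 6 -11 8 0; 100 8 -15 9 0; 100 10 -19 9 0; 100 12 -23 9 0; 100 12 -25 9 0; 100 12 -25 9 0; 100 12 -25 9 0; 100 12 -25 9 0"

```text
time_s: 9.8
tcp_pos: [582.0, 107.5, 260.4]
eef_rot: [[1.0, 0.002, -0.0], [0.002, -1.0, 0.001], [-0.0, -0.001, -1.0]]
contact_force: [1.2, 0.1, -1.0]
width: 85.4
finger_force: 0.0
```

Run:
```python
from h import *
import json
s=bot.observe();print(np.round(s["tcp_pos"],1),s["width"],s["time_s"])
p=snap("wrist","w4.png"); json.dump({k:np.array(v).tolist() for k,v in p.items()},open('w4.json','w'))
spots("wrist",p,["upper_cast","drying_stand","quadrant_cast"])
```

```text
[582.  107.5 260.4] 85.44461670452122 9.8
wrist upper_cast 0.83 [611. 109.  79.] [317. 146.]
wrist drying_stand 0.56 [607. 121.  50.] [305. 146.]
wrist quadrant_cast 0.81 [460. 353.  26.] [105. 271.]
```

View pics/w4.png

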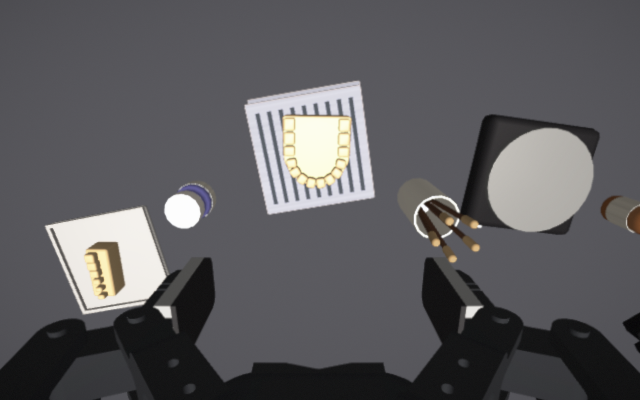

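Run:
```python
from h import *
import json
p=json.load(open('w4.json')); im=cv2.imread('pics/w4.png')[:,:,::-1].copy()
q=fit(p,im,"upper_cast",52,(275,100,362,200),(606,109,0),tan,[0,10,-10])
c=ray(p,[[246,106],[361,87],[374,197],[268,214]],52); print(c.round(),c.mean(0))
fit(p,im,"drying_stand",0,(235,70,390,225),(*c.mean(0)[:2],10),bright(130))
fit(p,im,"turntable",0,(476,118,598,240),(572,-119,0),lambda a:((a.min(2)>135)*255).astype(np.uint8))
cv2.imwrite('pics/m4.png',cv2.resize(im[70:230,235:390,::-1],None,fx=4,fy=3.7))
```

```text
upper_cast [ 6.061e+02  1.098e+02 -1.000e-01] IoU 0.801
[[644. 175.  52.]
 [661.  69.  52.]
 [557.  53.  52.]
 [539. 158.  52.]] [600.18760372 113.75694411  52.        ]
drying_stand [603.5 114.7   9.7] IoU 0.971
turntable [ 569.8 -118.2   17.8] IoU 0.962
```

View pics/m4.png

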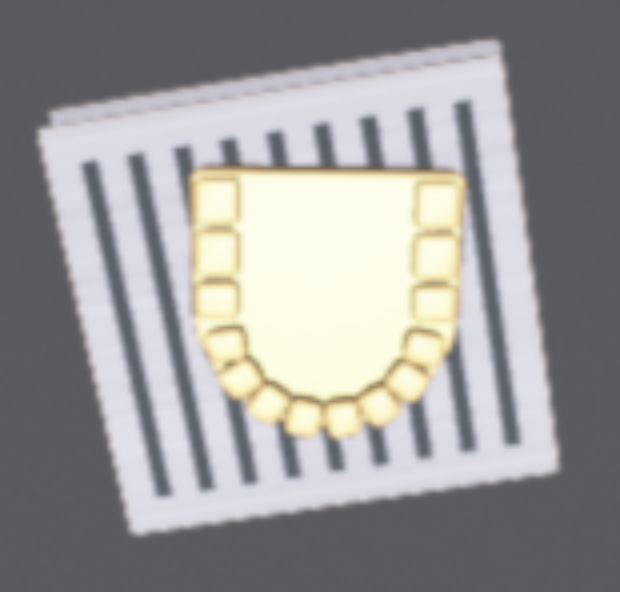

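The slotted stand is centred near (601,114) mm, and the upper cast sits on it at (606,110), almost unturned. I'll grip its flat sides.

Call:
carry_out --increments "100 1.5 0.1 -4 -1; 100 3.4 0.2 -8 -1; 100 3.4 0.2 -12 -1; 100 3.4 0.2 -16 -1; 100 3.4 0.2 -18.5 -1; 100 3.4 0.2 -19.5 -1; 100 3.4 0.2 -19.5 -1; 0 3.4 0.2 -19.5 -1; 0 3.4 0.2 -19.5 -1; 0 3.4 0.2 -19.5 -1" --force 40

```text
time_s: 11.0
tcp_pos: [617.5, 108.3, 67.3]
eef_rot: [[1.0, -0.018, 0.003], [-0.018, -1.0, 0.001], [0.003, -0.001, -1.0]]
contact_force: [-0.5, 0.6, 6.1]
width: 59.1
finger_force: 44.2
```

Call:
carry_out --increments "0 0 0 0 0; 0 0 0 0 0; 0 0 0 0.5 0; 0 0 0 2 0; 0 0 0 4 0; 0 0 0 6 0; 0 0 0 9 0; 0 0 0 12 0; 0 0 0 15 0; 0 0 0 15 0"

```text
time_s: 12.0
tcp_pos: [618.3, 108.3, 220.4]
eef_rot: [[1.0, -0.018, 0.008], [-0.018, -1.0, 0.002], [0.007, -0.002, -1.0]]
contact_force: [0.8, 1.3, -0.6]
width: 59.2
finger_force: 43.7
```

Run:
```python
from h import *
p=snap("wrist","w5.png");p=snap("side","s5.png");im=cv2.imread('pics/s5.png');u,v=proj(p,[[610,110,190]])[0].astype(int)
a=cv2.resize(im[max(0,v-90):v+110,max(0,u-100):u+100],(500,500));b=cv2.imread('pics/w5.png')[200:400,220:420]
cv2.imwrite('pics/c5.png',np.hstack([a,np.vstack([b,np.zeros((300,200,3),np.uint8)])]))
```

```text
(no output)
```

View pics/c5.png

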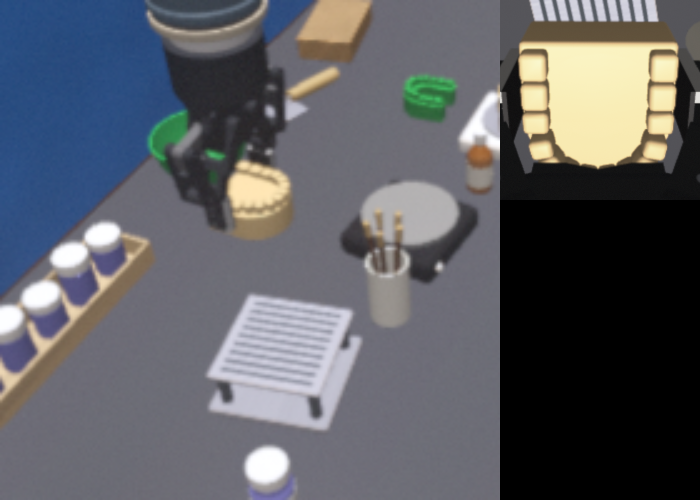

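Cast held level at (255,200) in the crop; now to the turntable.

Call:
carry_out --increments "0 -0.5 -4 0 0; 0 -1 -8 0 0; 0 -1.8 -12.5 0 0; 0 -2.6 -17 0 0; 0 -3.6 -21 0 0; 0 -3.6 -22.7 -3 0; 0 -3.6 -22.7 -7 0; 0 -3.6 -22.7 -10 0; 0 -3.6 -22.7 -13 0; 0 -3.6 -22.7 -15 0"

```text
time_s: 13.1
tcp_pos: [578.2, -118.8, 62.0]
eef_rot: [[1.0, -0.018, -0.005], [-0.018, -1.0, 0.001], [-0.005, -0.001, -1.0]]
contact_force: [0.2, 0.1, -1.3]
width: 58.9
finger_force: 43.6
```

Call:
carry_out --increments "0 0 0 0 0; 0 0 0 0 0; 0 0 0 0 0; 0 0 0 -0.4 0; 0 0 0 -0.7 0; 0 0 0 -0.7 0; 0 0 0 -0.7 0; 0 0 0 -0.7 0; 0 0 0 -0.7 0; 0 0 0 -0.7 0"

```text
time_s: 14.1
tcp_pos: [580.4, -119.1, 58.4]
eef_rot: [[1.0, -0.018, 0.0], [-0.018, -1.0, 0.0], [0.0, -0.0, -1.0]]
contact_force: [-0.4, -0.6, -1.6]
width: 59.2
finger_force: 44.0
```

Call:
carry_out --increments "0 0.2 0 0 0; 0 0.2 0 -0.1 0; 0 0.2 0 -0.15 0; 0 0.2 0 -0.15 0; 80 0.2 0 -0.15 0; 100 0.2 0 -0.15 0; 100 0.2 0 -0.15 0; 100 0.2 0 -0.15 0; 100 0.2 0 -0.15 0; 100 0.2 0 1 0"

```text
time_s: 15.1
tcp_pos: [581.4, -118.9, 67.4]
eef_rot: [[1.0, -0.018, -0.003], [-0.018, -1.0, 0.0], [-0.003, -0.0, -1.0]]
contact_force: [-0.9, 0.6, 0.1]
width: 85.6
finger_force: 0.0
```

Call:
carry_out --increments "100 0 0 4 0; 100 0 0 8 0; 100 -0.5 -2 12 0; 100 -2 -6 15 0; 100 -4 -10 17 5; 100 -6 -14 17 10; 100 -7 -18 17 15; 100 -7.5 -20 17 20; 100 -7.5 -20 17 23; 100 -7.5 -20 17 23"

```text
time_s: 16.1
tcp_pos: [506.7, -319.9, 239.0]
eef_rot: [[0.928, 0.373, 0.0], [0.373, -0.928, -0.0], [0.0, 0.0, -1.0]]
contact_force: [0.3, 0.1, 0.5]
width: 85.2
finger_force: 0.0
```

Run:
```python
from h import *
import json
s=bot.observe();print(np.round(s["tcp_pos"],1),s["width"],s["time_s"])
p=snap("wrist","w6.png"); json.dump({k:np.array(v).tolist() for k,v in p.items()},open('w6.json','w'))
spots("wrist",p,["upper_cast","lower_cast","turntable"])
print(proj(p,[[517.3,-354.4,60],[571,-119,42]]))
```

```text
[ 506.7 -319.9  239. ] 85.24728341390454 16.1
wrist upper_cast 0.95 [ 565. -130.   67.] [122.  26.]
wrist lower_cast 0.95 [ 513. -364.   53.] [365. 189.]
wrist lower_cast 0.72 [ 376. -334.   23.] [285. 284.]
wrist lower_cast 0.64 [ 659. -378.   24.] [441.  41.]
wrist turntable 0.66 [ 547. -159.   39.] [165.  66.]
[[358.56402844 182.39222569]
 [127.08727651  19.76517821]]
```

View pics/w6.png

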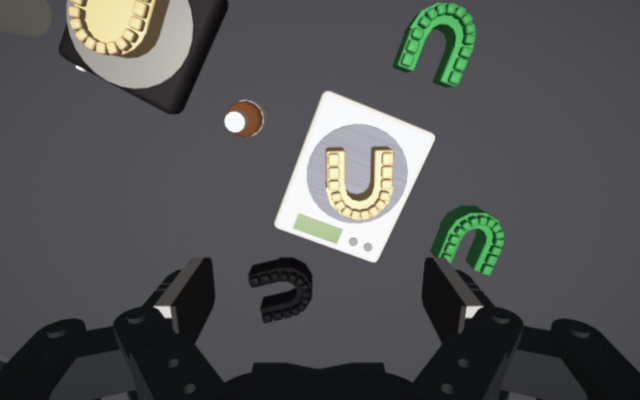

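Run:
```python
from h import *
import json
p=json.load(open('w6.json')); im=cv2.imread('pics/w6.png')[:,:,::-1].copy()
fit(p,im,"lower_cast",32,(310,135,410,235),(517,-354,22),tan,[15,25])
q=fit(p,im,"balance",0,(265,80,450,275),(520,-353,0),bright(150))
print(proj(p,[[*q[:2],32]]))
cv2.imwrite('pics/c6.png',cv2.resize(im[80:270,260:450,::-1],(500,500)))
```

```text
lower_cast [ 515.9 -356.2   22.8] IoU 0.962
balance [ 517.5 -355.1    0.9] IoU 0.955
[[356.07534292 175.73716515]]
```

View pics/c6.png

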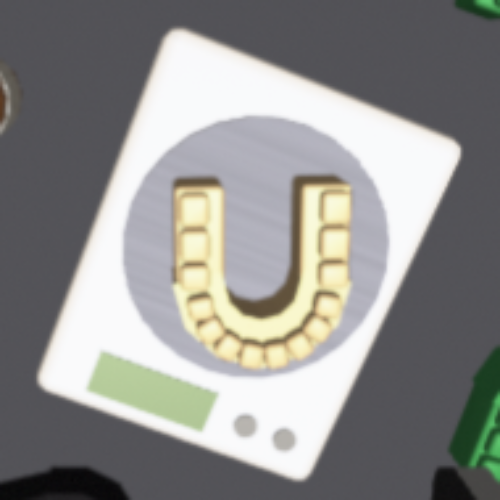

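The tan horseshoe on the pan, crop (262,275), is the real lower cast; the green ones stand on the bench. I'll grip it.

Call:
carry_out --increments "100 0.8 -1.5 -4 0.8; 100 1.7 -3.2 -8 0.8; 100 1.7 -3.2 -12 0.8; 100 1.7 -3.2 -16 0.8; 100 1.7 -3.2 -18.2 0.8; 100 1.7 -3.2 -19.2 0.8; 100 1.7 -3.2 -19.2 0.8; 0 1.7 -3.2 -19.2 0.8; 0 1.7 -3.2 -19.2 0.8; 0 1.7 -3.2 -19.2 0.8" --force 35

```text
time_s: 17.3
tcp_pos: [525.4, -351.6, 48.2]
eef_rot: [[0.922, 0.387, 0.003], [0.387, -0.922, -0.002], [0.002, 0.002, -1.0]]
contact_force: [-0.4, 0.8, 6.2]
width: 59.2
finger_force: 38.4
```

Call:
carry_out --increments "0 0 0 0 0; 0 0 0 0 0; 0 0 0 0.5 0; 0 0 0 2 0; 0 0 0 4 0; 0 0 0 7 0; 0 0 0 11 0; 0 0 0 15 0; 0 0 0 19 0; 0 0 0 20 0"

```text
time_s: 18.3
tcp_pos: [525.8, -351.9, 252.7]
eef_rot: [[0.922, 0.387, 0.007], [0.387, -0.922, -0.004], [0.005, 0.007, -1.0]]
contact_force: [1.8, -1.0, -0.5]
width: 59.3
finger_force: 38.0
```

Call:
carry_out --increments "0 0.5 3 0 -1; 0 1.4 7.5 0 -3; 0 2.3 12 0 -5; 0 3.2 16.5 0 -7; 0 4.1 21 0 -9; 0 5 25.5 0 -11; 0 5.9 30 0 -13; 0 6.8 34.5 0 -13; 0 7.7 39 0 -13; 0 8.6 43.5 0 -13"

```text
time_s: 19.3
tcp_pos: [610.1, 85.7, 247.0]
eef_rot: [[0.985, 0.17, 0.0], [0.17, -0.985, -0.0], [0.0, 0.0, -1.0]]
contact_force: [0.8, -0.1, -1.0]
width: 59.3
finger_force: 38.0
```

Call:
carry_out --increments "0 0 2 0 0; 0 0 3.3 0 0; 0 0 3.3 -3 0; 0 0 3.3 -7 0; 0 0 3.3 -11 0; 0 0 3.3 -14 0; 0 0 3.3 -16 0; 0 0 3.3 -17 0; 0 0 3.3 -17.3 0; 0 0 3.3 -17.3 0"

```text
time_s: 20.3
tcp_pos: [610.7, 116.5, 73.9]
eef_rot: [[0.986, 0.169, 0.001], [0.169, -0.986, -0.0], [0.001, 0.0, -1.0]]
contact_force: [0.0, 1.2, -0.3]
width: 58.9
finger_force: 38.0
```

Call:
carry_out --increments "0 0 0 0 0; 0 0 0 0 0; 0 0 0 0 0; 0 0 0 0 0; 0 0 0 0 0; 0 0 0 0 0; 0 0 0 0 0; 0 0 0 0 0; 0 0 0 0 0; 0 0 0 0 0"

```text
time_s: 21.3
tcp_pos: [610.3, 116.9, 73.3]
eef_rot: [[0.985, 0.17, -0.0], [0.17, -0.985, 0.0], [-0.0, -0.0, -1.0]]
contact_force: [-0.1, 0.4, -1.7]
width: 59.2
finger_force: 38.0
```

Call:
carry_out --increments "0 0.1 -0.1 -0.3 0; 0 0.1 -0.1 -0.5 0; 0 0.1 -0.1 -0.55 0; 0 0.1 -0.1 -0.55 0; 80 0.1 -0.1 -0.55 0; 100 0.1 -0.1 -0.55 0; 100 0.1 -0.1 -0.55 0; 100 0.1 -0.1 -0.55 0; 100 0.1 -0.1 -0.55 0; 100 0.1 -0.1 0.5 0"

```text
time_s: 22.3
tcp_pos: [610.4, 115.7, 77.4]
eef_rot: [[0.985, 0.17, -0.002], [0.17, -0.985, -0.001], [-0.003, 0.0, -1.0]]
contact_force: [0.9, -0.3, 1.0]
width: 85.0
finger_force: 0.0
```

Call:
carry_out --increments "100 0 0 4 0; 100 0 0 8 0; 100 0 0 12 0; 100 -2 3.5 15 0; 100 -4 7 18 -2; 100 -6 10 18 -4; 70 -8 13.5 18 -6; 70 -10 17 18 -8; 70 -12 20.5 18 -9.8; 70 -14 22.5 18 -9.8"

```text
time_s: 23.3
tcp_pos: [469.5, 344.1, 259.2]
eef_rot: [[1.0, 0.001, 0.0], [0.001, -1.0, 0.002], [0.0, -0.002, -1.0]]
contact_force: [-0.3, 0.0, 0.5]
width: 59.4
finger_force: 0.0
```

Run:
```python
from h import *
import json
s=bot.observe();print(np.round(s["tcp_pos"],1),np.round(s["eef_rot"],2)[0],s["time_s"])
p=snap("wrist","w7.png"); json.dump({k:np.array(v).tolist() for k,v in p.items()},open('w7.json','w'))
im=cv2.imread('pics/w7.png')[:,:,::-1].copy()
spots("wrist",p,["quadrant_cast","lower_cast","case_tray"])
u,v=proj(p,[[463,356,26]])[0].astype(int); print(u,v)
fit(p,im,"quadrant_cast",8,(u-60,max(0,v-60),u+60,min(400,v+60)),(463,356,0),tan)
```

```text
[469.5 344.1 259.2] [1. 0. 0.] 23.3
wrist quadrant_cast 0.86 [462. 356.  28.] [308. 175.]
wrist lower_cast 0.62 [592. 122.  73.] [586.  34.]
wrist case_tray 0.56 [466. 352.   5.] [312. 167.]
307 173
quadrant_cast [4.587e+02 3.574e+02 2.000e-01] IoU 0.955
```

View pics/w7.png

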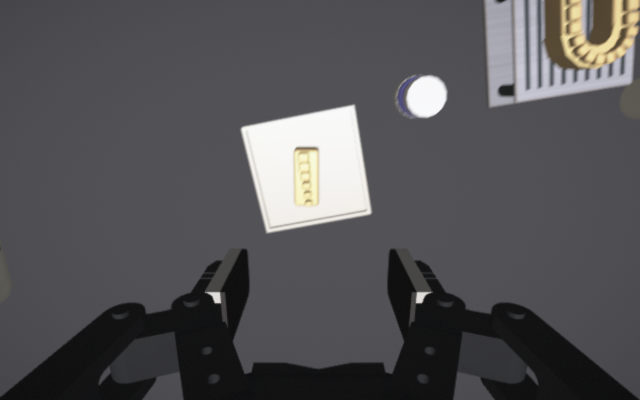

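Quadrant stands in the tray at (307,178), unturned. Pick it up.

Call:
carry_out --increments "70 -0.4 0.6 -4 0; 70 -0.9 1.2 -8 0; 70 -0.9 1.2 -12 0; 70 -0.9 1.2 -16 0; 70 -0.9 1.2 -20 0; 70 -0.9 1.2 -22.5 0; 70 -0.9 1.2 -23.3 0; 70 -0.9 1.2 -23.3 0; 0 -0.9 1.2 -23.3 0; 0 -0.9 1.2 -23.3 0" --force 30

```text
time_s: 24.5
tcp_pos: [463.4, 353.4, 26.9]
eef_rot: [[1.0, -0.001, 0.002], [-0.001, -1.0, 0.002], [0.002, -0.002, -1.0]]
contact_force: [-0.8, 0.0, -0.1]
width: 31.4
finger_force: 0.0
```

Call:
carry_out --increments "0 0 0 0 0; 0 0 0 0 0; 0 0 0 0 0; 0 0 0 0.5 0; 0 0 0 3 0; 0 0 0 7 0; 0 0 0 11 0; 0 0 0 15 0; 0 0 0 19 0; 0 0 0 22 0"

```text
time_s: 25.5
tcp_pos: [462.4, 353.1, 248.9]
eef_rot: [[1.0, -0.0, 0.002], [-0.0, -1.0, 0.002], [0.002, -0.002, -1.0]]
contact_force: [0.0, 0.2, -1.5]
width: 25.1
finger_force: 29.7
```

Call:
carry_out --increments "0 0.3 -3 0 0; 0 0.8 -7.5 0 0; 0 1.2 -12 0 0; 0 1.6 -16.5 0 0; 0 2 -21 0 0; 0 2.4 -25.5 0 0; 0 2.8 -30 0 0; 0 3.2 -34.5 0 0; 0 3.6 -39 0 0; 0 4 -43.5 0 0"

```text
time_s: 26.5
tcp_pos: [502.0, -83.8, 246.2]
eef_rot: [[1.0, -0.0, 0.001], [-0.0, -1.0, -0.0], [0.001, 0.0, -1.0]]
contact_force: [1.0, -0.3, -1.2]
width: 25.4
finger_force: 29.7
```

Call:
carry_out --increments "0 0.4 -4.5 0 0; 0 0.8 -9 0 0; 0 1.2 -13.5 0 0; 0 1.6 -18 0 0; 0 1.9 -22.5 0 0; 0 1.9 -26 0 0; 0 1.9 -27.2 0 0; 0 1.9 -27.2 -3 0; 0 1.9 -27.2 -7 0; 0 1.9 -27.2 -11 0"

```text
time_s: 27.5
tcp_pos: [521.7, -353.4, 135.2]
eef_rot: [[1.0, 0.0, 0.002], [0.0, -1.0, -0.0], [0.002, 0.0, -1.0]]
contact_force: [0.5, -0.7, -1.2]
width: 25.8
finger_force: 29.8
```

Call:
carry_out --increments "0 0 0 -3 0; 0 0 0 -5 0; 0 0 0 -7 0; 0 0 0 -7.5 0; 0 0 0 -7.5 0; 0 0 0 -7.5 0; 0 0 0 -7.5 0; 0 0 0 -7.5 0; 0 0 0 -7.5 0; 0 0 0 -7.5 0"

```text
time_s: 28.5
tcp_pos: [521.4, -354.1, 60.6]
eef_rot: [[1.0, -0.0, 0.0], [-0.0, -1.0, -0.0], [0.0, 0.0, -1.0]]
contact_force: [0.6, -0.5, -0.9]
width: 25.4
finger_force: 29.7
```

Call:
carry_out --increments "0 0 0 -0.4 0; 0 0 0 -0.7 0; 0 0 0 -0.9 0; 0 0 0 -1 0; 0 0 0 -1 0; 0 0 0 -1 0; 0 0 0 -1 0; 0 0 0 -1 0; 0 0 0 -1 0; 0 0 0 -1 0"

```text
time_s: 29.5
tcp_pos: [521.1, -353.9, 51.0]
eef_rot: [[1.0, -0.0, -0.0], [-0.0, -1.0, 0.0], [-0.0, -0.0, -1.0]]
contact_force: [-3.8, 3.1, 11.2]
width: 25.2
finger_force: 31.2
```

Contact made (11 N upward, seated). Release, retreat and look at all three.

Call:
carry_out --increments "0 0 0 0.05 0; 30 0 0 0.05 0; 50 0 0 0.05 0; 60 0 0 0.05 0; 60 0 0 0.05 0; 60 0 0 0.05 0; 60 0 0 1 0; 60 0 0 4 0; 60 0 0 8 0; 60 0 0 12 0"

```text
time_s: 30.5
tcp_pos: [521.1, -353.9, 172.0]
eef_rot: [[1.0, -0.0, -0.0], [-0.0, -1.0, 0.0], [-0.0, -0.0, -1.0]]
contact_force: [1.4, -0.5, -0.2]
width: 51.4
finger_force: 0.0
```

Call:
carry_out --increments "60 0 3 4 0; 60 0 6 8 0; 60 0 9 12 0; 60 0 12 15 0; 60 0 15 17 0; 60 0 18 17 0; 60 0 18 17 0; 60 0 18 17 0; 60 0 18 17 0; 60 0 18 17 0"

```text
time_s: 31.5
tcp_pos: [521.0, -175.3, 340.1]
eef_rot: [[1.0, -0.002, -0.001], [-0.002, -1.0, -0.0], [-0.001, 0.0, -1.0]]
contact_force: [-0.9, -0.2, -0.2]
width: 51.1
finger_force: 0.0
```

Run:
```python
from h import *
s=bot.observe();print(np.round(s["tcp_pos"],1),s["time_s"])
p=snap("wrist","w8.png"); im=cv2.imread('pics/w8.png')[:,:,::-1].copy()
def roi(X,r):
    u,v=proj(p,[X])[0].astype(int); return (max(0,u-r),max(0,v-r),min(640,u+r),min(400,v+r))
fit(p,im,"quadrant_cast",32,roi((519,-354,50),48),(519,-354,0),tan)
fit(p,im,"balance",0,roi((519,-354,20),85),(519,-354,0),bright(150))
fit(p,im,"upper_cast",42,roi((571,-119,60),52),(571,-119,0),tan)
fit(p,im,"turntable",0,roi((571,-119,42),60),(571,-119,0),lambda a:((a.min(2)>135)*255).astype(np.uint8))
p=snap("scene","s8.png"); a=cv2.imread('pics/s8.png')[140:310,170:520]
cv2.imwrite('pics/f8.png',np.vstack([cv2.resize(a,(640,311)),im[:280,:,::-1]]))
```

```text
[ 521.  -175.3  340.1] 31.5
quadrant_cast [ 518.1 -351.6    1. ] IoU 0.883
balance [ 5.188e+02 -3.546e+02  2.000e-01] IoU 0.929
upper_cast [ 571.8 -118.3   -1. ] IoU 0.497
turntable [ 570.1 -120.2   11.1] IoU 0.974
```

View pics/f8.png

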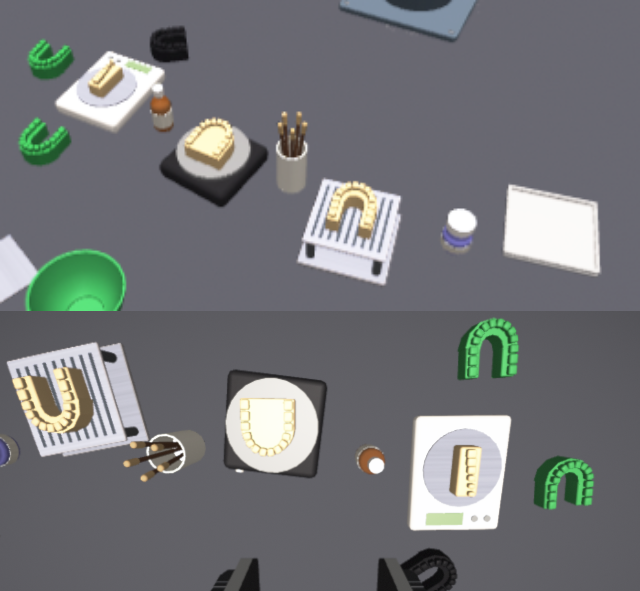

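All three are upright on their stations: upper (268,425), quadrant (467,470), lower (352,208, top view). The pot, bottle and jar haven't moved. One numeric check of the lower cast on the stand.

Run:
```python
from h import *
p=bot.camera_params("wrist"); im=cv2.imread('pics/w8.png')[:,:,::-1].copy()
fit(p,im,"lower_cast",52,(5,45,100,135),(601,114,10),tan)
c=ray(p,[[9,48],[97,34],[126,129],[30,143]],52);print(c.round(),c.mean(0))
```

```text
lower_cast [600.7 114.2  10.4] IoU 0.917
[[647. 172.  52.]
 [660.  68.  52.]
 [556.  50.  52.]
 [541. 170.  52.]] [601.04077198 115.0376326   52.        ]
```

```bash
python3 -c "
from plant import bot
print(bot.job_done())"
```

```text
the job is handed in; nothing more can be done
None
```

I handed the job in at about 32 s: upper cast on the turntable, lower cast on the drying stand, quadrant cast on the balance pan, all upright and within about 3 mm of centre by the camera. The brush pot, dropper bottle and powder jar look unmoved, and no verdict was returned.

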